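Offer the drip flap up to its hinge

ROBOT

A 7-joint arm with a two-finger parallel gripper is mounted at the origin on the work surface. World frame = base frame: x ahead of the robot, y to its left, z up, the work surface at z = 0. Lengths are in mm, angles in rad, forces in N, time in s.
With the tool pointing down it reaches from about 400 to 850 mm from the base axis. Payload 4.4 kg.
Tool frame: the origin (TCP) lies midway between the tips of the shut fingers; the grasp point (between the pads) lies 19 mm behind it (env.grasp_offset is the distance from the TCP to the grasp point, in mm); x points along the fingers, y is the direction in which the jaws open and shut, and the axes are right-handed (so a half turn about x gives the same grasp; the last joint's range is limited). The gripper opens to 94 mm and grips with 3 to 60 N. Pads are 16 mm wide; open, the fingers measure 119 mm over their backs; the gripper's body (75 mm by 177 mm) begins 78 mm behind the grasp point.
Start: joints at [1.24, 0.628, 0.038, 1.517, -0.027, 0.996, -0.02], TCP at [170.144, -627.351, 205.478] pointing down, gripper open.
Joint ranges: [-3.06, 3.06], [-0.37, 2.12], [-1.25, 1.32], [0.18, 2.47], [-1.1, 4.24], [0.23, 1.98], [-2.94, 2.94]. Speed limits (rad/s): [2.57, 2.57, 3.14, 3.14, 3.14, 3.14, 3.14].

INTERFACE

Orientations are given as [roll, pitch, yaw] about the fixed x, y, z axes, in that order (R = Rz(yaw) Ry(pitch) Rx(roll)).
In Python, from workcell import sensors, eyes, workorder, env gives the robot as it stands.
- The arm moves only by the shell command python3 -m jog 'ROWS' [FORCE]. ROWS is JSON, a list of rows, each a list of 7 numbers: the shift along the tool's x, y, z each as a share of 250 mm, from -1 to 1, then the turn, a rotation vector about the tool's x, y, z each as a share of pi rad, from -1 to 1, then the finger opening in mm, from 0 to 94. In form: [[x, y, z, ax, ay, az, hand], ...]. A call has 1 to 20 rows; each row shifts and turns the pose as measured when the row begins, along the tool's axes as they then stand; what a row does not reach is not made up. A row lasts 1/8 s, in which the tool goes at most 62.5 mm and 10.7 degrees, less where a joint would pass 70% of its speed; a pose out of reach is approached as far as the arm can. A call with a number of a shift or a turn outside -1 to 1 is refused whole. A call with a gripper value outside its range is refused whole. The fingers move at their own pace and stop on an object; FORCE is the grip in N (left out, the last holds). Time passes only in rows, so rows that do not move let the fingers close. It gives the time, the measured TCP pose, the force and the opening at its end, in the units of the state.
- sensors.observe(): the state, without advancing time (a new reading comes with each control period).
- eyes.get_image(name): name is "scene" or "top" or "wrist"; returns a dict with "color" (400x640x3 uint8, red, green, blue), "z_map" (400x640 float32, mm along the optical axis (not along the pixel's ray), 0 where there is no reading), "mtx" (3x3 intrinsics, pixels), "rvec" (rotation vector, rad) and "tvec" (3), from world to camera coordinates, as OpenCV has them. Camera axes: x right, y down, z forward; pixel columns grow to the right and rows downward; lengths in mm; the calibration is good to about 2 mm. A picture is of the moment at which its call begins.
- workorder.close_job(): hands the job in, once; it reports no verdict.
Trained networks look in a picture, given as the dict that the camera call returned (one of the last four; its "shot" number tells which), for a name from the list of things; names that differ only in an ending like _2 or _b are one class to them, and where a whole thing is asked for, a point or a joint stands for the part that bears it (a point fixed in the world has none). Each returns a list of dicts, best first, with "conf" (0 to 1); they miss things now and then, are a little off and sometimes report something else, mostly with a low value. They report only what shows in the picture. A call takes as long as a camera call. They do not tell look-alikes from the thing itself.
- eyes.masks_of(name, picture): "region" (400x640 bool, what is visible of it) and "extent" ([left, top, right, bottom] in pixels, round what is visible of it).
- eyes.place_of(name, picture): "xy" ([column, row] in pixels: a listed point, or the origin of a listed thing).
The state is a dict: "clock": time; "q": joint angles; "qd": joint speeds; "joint_efforts": joint torques, N m; "ee_pos": TCP position; "eef_rot": TCP orientation; "wrist_force": force on the tool from outside, world axes, zero at the start; "ft_torque": the same for the moment, N m; "gripper_width": finger opening in mm.
Only numpy, scipy, OpenCV 4.12 (cv2) and the standard library are available. Lean on these libraries where they do the work, as an engineer would, in place of code of your own. Each camera call takes 0.05 s, during which the arm holds its last target.

TASK

Refit the loose steel drip flap of the draining stand: first slide it on the white board into the corner of the two stops, its plain edge opposite the knuckle against the rear stop (nearest the robot) and its side edge against the side stop. Then lift it and bring its knuckle in between the stand's two knuckles, the flap level and sticking straight out from the stand, so that the three holes line up ready for a pin. Finish while still holding it there in the gripper, carried by nothing else (the pin is not to be fitted), and leave the bent pin, beaker, wash bottle and sieve where they are.

Things in the scene. Friction and masses are not known exactly. Their poses are not given: they have to be found in the camera images.
- flap_grip (a point): Loose steel flap (about 0.3 kg) on the board: centre of its upright rib, 23 mm above its underside. Rib 14 thick (x) x 60 long (y) x 36 mm high: grasp it from above across the 14 mm. It stands on the middle of a plate 100 (x) x 90 (y) x 5 mm: rear edge 50 mm to -x, side edges 45 mm to either side. Axes: x to the knuckle (roughly away from the robot), y along rib and hinge hole, z up.
- flap_knuckle (a point): Centre of the hole in the flap's single knuckle, borne by a tongue 28 mm wide: 65 mm to the flap's +x from flap_grip, 14 mm lower, 9 mm above the underside. Steel tube 28 mm long (along y), 18 mm outside, 10 mm hole. Same axes as the flap.
- board: Fixed white board, 260 (x) x 240 (y) x 12 mm thick, origin at the centre of its underside, which lies on the bench. x points roughly away from the robot, y to its left.
- board_corner (a point): Inner corner of the two stops on the board's upper face; their working faces pass through it, across x (rear stop) and across y (side stop). The flap belongs on its +x, +y side: in the corner, flap_grip is 50 mm in x, 45 mm in y, 23 mm in z from here and the flap's axes agree with these. Same axes as the board.
- stop_rear: Rear stop, fixed to the board on its robot side: aluminium bar 14 (x) x 100 (y) x 12 mm high, origin at the centre of its underside; its working face, 7 mm from the origin, looks to the board's +x. Same axes as the board.
- stop_side: Side stop, fixed to the board on its -y side: aluminium bar 100 (x) x 14 (y) x 12 mm high, origin at the centre of its underside; its working face, 7 mm from the origin, looks to the board's +y. Same axes as the board.
- stand: Fixed draining stand: grey hinge block 40 (x) x 110 (y) x 80 mm high, a low wire rack (top at 63 mm) behind it, to 140 mm at +x. Origin at the centre of the block's underside, on the bench; x roughly away from the robot, y to its left along the hinge. In front of the block (-x), under the flap's place, is only the bench.
- hinge_axis (a point): Middle of the gap between the stand's two knuckles, on the line of their holes (along y): 34 mm to -x of the stand's origin, 14 mm in front of the block, 89 mm above the bench. Knuckles: tubes 25 mm long, 18 mm outside, 10 mm hole; gap 38 mm, open above and in front. flap_knuckle belongs here, flap axes parallel to these. Same axes as the stand.
- pin: Bystander, leave it alone: bent steel pin lying on the bench, 8 mm thick, long leg 100 mm, short leg 30 mm; origin at the middle of the long leg's underside.
- beaker: Bystander, leave it alone: white plastic beaker, 80 mm across, 90 mm high, origin at the centre of its underside.
- wash_bottle: Bystander, leave it alone: white wash bottle, 66 mm across, 160 mm high, origin at the centre of its underside.
- sieve: Bystander, leave it alone: small brass sieve ring, 100 mm across, 40 mm high, origin at the centre of its underside.
Things that resemble listed ones, but are neither listed nor needed, are in the scene too. Leave any red or turquoise look-alike of the part that bears flap_grip alone. Of the things shaped like the stand, the grey one is meant.

How it is judged:
By the outcome, as a careful person would: the job done as asked, in the order asked, and still so for the second after the job is handed in, while the arm keeps its last pose, push and grip.
It also fails if it takes over 48 s, if anything falls off the work surface, if the arm or the gripper's body presses on something with over 40 N, if the wrist force passes 120 N, or if a joint passes its speed limit or range.

## Working session

There is one attempt and no reset: what is moved stays moved. The work goes in short steps, Python scripts to look and compute and a shell command to move; the robot and the scene stay as the last step left them, time stands still between calls to the robot, and variables do not carry over. Pictures are saved under pics/ and viewed, and the job is handed in when it is done.

```bash
ls -la; mkdir -p pics
cat > h.py <<'E'
import numpy as np, cv2
from workcell import sensors, eyes, workorder, env
def save(img,name,boxes=()):
    cv2.imwrite('pics/'+name, cv2.cvtColor(img,cv2.COLOR_RGB2BGR))
def cam(p):
    R=cv2.Rodrigues(np.array(p['rvec'],float))[0]; return R,np.array(p['tvec'],float).ravel(),np.array(p['mtx'],float)
def at_z(p,xy,z):
    R,t,K=cam(p); d=R.T@(np.linalg.inv(K)@np.array([xy[0],xy[1],1.])); o=-R.T@t
    return o+d*(z-o[2])/d[2]
def at_d(p,xy):
    R,t,K=cam(p); z=p['z_map'][int(round(xy[1])),int(round(xy[0]))]
    return R.T@(np.linalg.inv(K)@np.array([xy[0],xy[1],1.])*z-t)
def proj(p,P):
    R,t,K=cam(p); q=K@(R@np.array(P,float)+t); return q[:2]/q[2]
def cloud(p):
    R,t,K=cam(p); z=p['z_map'].astype(float); v,u=np.mgrid[0:z.shape[0],0:z.shape[1]]
    r=np.stack([(u-K[0,2])/K[0,0]*z,(v-K[1,2])/K[1,1]*z,z],-1)
    W=(r-t)@R; W[z<=0]=np.nan; return W
E
python3 - <<'E'
from h import *
s=sensors.observe(); print(s, env.grasp_offset)
for n in ['top','scene','wrist']:
    p=eyes.get_image(n); save(p['color'],n+'0.png'); np.savez('%s0.npz'%n,**{k:v for k,v in p.items()})
    R,t,K=cam(p); print(n,-R.T@t)
    for nm in ['flap_grip','flap_knuckle','board','board_corner','stop_rear','stop_side','stand','hinge_axis','pin','beaker','wash_bottle','sieve']:
        print(nm,[(np.round(d['xy'],1).tolist(),round(d['conf'],2)) for d in eyes.place_of(nm,p)])
E
```

```text
total 12
drwxr-xr-x  3 agent agent 4096 Dec  7 01:56 .
drwxr-xr-x 23 root  root  4096 Dec  7 01:56 ..
drwxr-xr-x  2 agent agent 4096 Dec  7 01:56 pics
{'clock': 0.0, 'q': array([ 1.24019459,  0.62930514,  0.03844945,  1.51836693, -0.027004  ,
        0.99627697, -0.01998422]), 'qd': array([ 7.79821644e-04,  7.04333892e-04, -1.65461723e-03,  9.57750182e-04,
        2.27713540e-03,  1.89810333e-03, -3.55917371e-05]), 'joint_efforts': array([-3.14341614e-04, -5.49734545e+01,  1.14421606e+00, -1.86634433e+01,
       -5.20099676e-02,  2.34257849e-02,  1.32318683e-04]), 'ee_pos': array([ 169.96847867, -626.69980457,  204.58115851]), 'eef_rot': array([-1.55827506,  1.5689581 ,  1.84812689]), 'wrist_force': array([ 0.11251147,  1.03205957, -0.70396789]), 'ft_torque': array([-0.0229224 , -0.04311929, -0.00848362]), 'gripper_width': 94.15681456965368} 18.8
top [ 430.30978184    2.7212869  1186.43147719]
flap_grip [([429.7, 261.3], 0.73), ([294.3, 173.9], 0.65), ([384.9, 162.5], 0.58)]
flap_knuckle [([403.1, 142.7], 0.97), ([408.7, 248.1], 0.68), ([314.2, 190.0], 0.6), ([384.7, 162.0], 0.51)]
b
[... 715 characters left out ...]
0.23)]
board [([306.7, 271.4], 0.67), ([408.2, 151.6], 0.48)]
board_corner [([259.9, 264.5], 0.64), ([307.1, 205.6], 0.49)]
stop_rear [([279.1, 248.9], 0.7)]
stop_side [([272.1, 280.2], 0.74)]
stand [([323.1, 147.3], 0.96), ([407.6, 155.5], 0.73), ([383.0, 187.6], 0.72), ([446.1, 167.7], 0.58)]
hinge_axis [([439.9, 141.1], 0.73), ([312.2, 123.2], 0.68), ([373.8, 158.4], 0.59)]
pin [([312.3, 204.4], 0.5)]
beaker [([407.7, 154.2], 0.64)]
wash_bottle [([224.5, 330.5], 0.9)]
sieve [([415.5, 245.6], 0.78)]
wrist [ 244.7297395  -606.82823216  384.43583532]
flap_grip []
flap_knuckle []
board []
board_corner []
stop_rear []
stop_side []
stand []
hinge_axis []
pin []
beaker []
wash_bottle []
sieve []
```

View pics/top0.png

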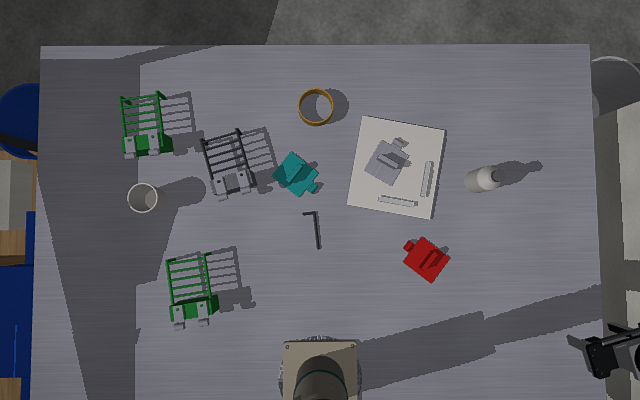

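View pics/scene0.png

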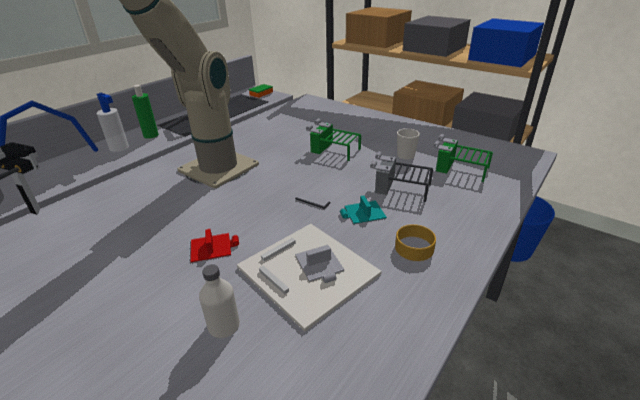

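The top view shows the white board around (397,167) with the grey flap at (386,162), its knuckle at (400,143), the rear stop at (398,200) and the side stop at (427,178). The grey stand is at (230,165) with knuckles around (235,190). The red and turquoise flaps and the two green stands are look-alikes.

Run:
```python
from h import *
p=dict(np.load('top0.npz',allow_pickle=True))
c=p['color']
a=cv2.resize(c[105:230,335:460],None,fx=5,fy=5,interpolation=cv2.INTER_CUBIC); save(a,'top_board.png')
a=cv2.resize(c[120:210,190:280],None,fx=6,fy=6,interpolation=cv2.INTER_CUBIC); save(a,'top_stand.png')
W=cloud(p)
# height map print
for nm,xy in dict(grip=(384.9,162.5),kn=(403.1,142.7),corner=(419.4,201.7),rear=(398.9,201.4),side=(426.2,177.6),hinge=(235.5,190.7),board=(365,180),bench=(300,250)).items():
    print(nm,at_d(p,xy).round(1))
# board outline
m=np.zeros(c.shape[:2],bool); m[105:230,335:460]=True
z=W[...,2]
b=m&(z>6)&(z<18)
cn=cv2.findContours(b.astype(np.uint8),cv2.RETR_EXTERNAL,cv2.CHAIN_APPROX_NONE)[0]
cn=max(cn,key=cv2.contourArea); pts=np.array([at_z(p,q[0],12)[:2] for q in cn],np.float32)
print('board',cv2.minAreaRect(pts), cv2.boxPoints(cv2.minAreaRect(pts)))
# heights >20 on board
v=(m&(z>25))
print(v.sum()); zz=z[v]; print(np.percentile(zz,[5,50,95,100]))
v=m&(z>38); q=W[v][:,:2].astype(np.float32); print('rib',cv2.minAreaRect(q),len(q),q.mean(0))
v=np.zeros_like(m);v[120:210,190:280]=True
print(np.histogram(z[v&(z>15)],bins=range(15,125,5)))
v=v&(z>70)&(z<84); q=W[v][:,:2].astype(np.float32); print('block',cv2.minAreaRect(q),len(q))
```

```text
grip [ 594.9 -182.7   50.6]
kn [ 656.7 -241.6   13.1]
corner [ 488.1 -283.7   15.8]
rear [ 489.1 -224.6   22.2]
side [ 555.6 -303.1   21.1]
hinge [523.9 234.3   9.1]
board [ 550.8 -131.4   14.3]
bench [355.1  53.8  -1.3]
board ((588.8282470703125, -217.46939086914062), (242.9610137939453, 260.9397277832031), 79.19917297363281) [[ 437.90485 -312.34836]
 [ 694.22186 -361.24728]
 [ 739.75165 -122.59042]
 [ 483.43463  -73.6915 ]]
385
[25.26396029 28.94754382 56.1395663  59.50409941]
rib ((599.8936157226562, -189.95643615722656), (58.720096588134766, 14.131983757019043), 59.69758224487305) 133 [ 599.07947 -189.47324]
(array([ 12,  10,  12,   6,  10,   8,   8,  10,  48, 429, 187,  10, 118,
       372, 169,  37,  81,  16,   0,   0,   0]), array([ 15,  20,  25,  30,  35,  40,  45,  50,  55,  60,  65,  70,  75,
        80,  85,  90,  95, 100, 105, 110, 115, 120]))
block ((536.6614990234375, 230.78762817382812), (54.791500091552734, 110.38789367675781), 16.02318000793457) 429
```

```bash
ls pics
```

```text
scene0.png
top0.png
top_board.png
top_stand.png
wrist0.png
```

View pics/top_board.png

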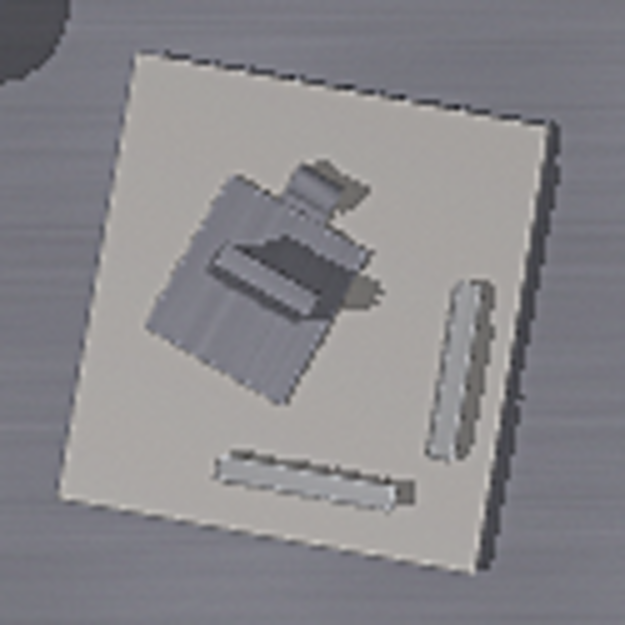

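View pics/top_stand.png

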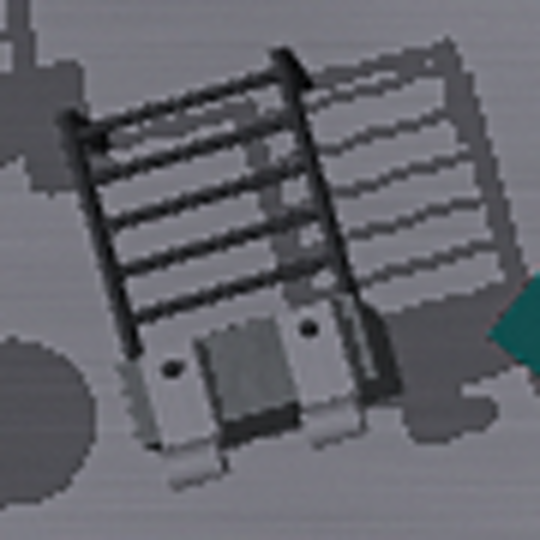

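```bash
cat >> h.py <<'E'
from scipy.spatial.transform import Rotation as Ro
def tool():
    s=sensors.observe(); return np.array(s['ee_pos']),Ro.from_euler('xyz',s['eef_rot']),s
def down(a):
    a=np.radians(a); y=np.array([np.cos(a),np.sin(a),0]); x=np.array([0,0,-1.]); return Ro.from_matrix(np.stack([x,y,np.cross(x,y)],1))
def plan(P,a,hand,step=55,ang=9,n=None):
    """target TCP P, jaw yaw a deg"""
    p,r,s=tool(); T=down(a); d=np.array(P)-p; rv=(r.inv()*T).as_rotvec()
    n=n or int(max(1,np.ceil(np.linalg.norm(d)/step),np.ceil(np.degrees(np.linalg.norm(rv))/ang)))
    rows=[]
    for i in range(n):
        ri=r*Ro.from_rotvec(rv*i/n)
        sh=ri.inv().apply(d/n)/250; rows.append([round(x,4) for x in sh]+[round(x,4) for x in rv/n/np.pi]+[hand])
    print('at',p.round(1),'yaw',st_yaw(r),'clock',round(s['clock'],2),'F',np.round(s['wrist_force'],1),'w',round(s['gripper_width'],1),'q',np.round(s['q'],2))
    for w in rows: print(w)
def st_yaw(r):
    m=r.as_matrix(); return round(np.degrees(np.arctan2(m[1,1],m[0,1])),2),'tilt',np.round(m[2,1:],3)
E
python3 - <<'E'
from h import *
plan([560,-190,270],-30.3,94)
plan([560,-190,270],149.7,94)
p=np.load('wrist0.npz',allow_pickle=True); p=dict(p); R,t,K=cam(p); print(R,K)
print(tool()[1].as_matrix().round(2))
E
```

```text
at [ 170.2 -627.4  205.5] yaw (np.float64(-74.83), 'tilt', array([ 0., -0.])) clock 1.95 F [-0.1 -0.4  0.1] w 93.8 q [ 1.24  0.63  0.04  1.52 -0.03  1.   -0.02]
[np.float64(-0.0234), np.float64(-0.1164), np.float64(-0.1784), np.float64(-0.0225), np.float64(-0.0), np.float64(-0.0), 94]
[np.float64(-0.0234), np.float64(-0.1035), np.float64(-0.1862), np.float64(-0.0225), np.float64(-0.0), np.float64(-0.0), 94]
[np.float64(-0.0234), np.float64(-0.0901), np.float64(-0.1931), np.float64(-0.0225), np.float64(-0.0), np.float64(-0.0), 94]
[np.float64(-0.0234), np.float64(-0.0763), np.float64(-0.1989), np.float64(-0.0225), np.float64(-0.0), np.float64(-0.0), 94]
[np.float64(-0.0234), np.float64(-0.062), np.float64(-0.2038), np.float64(-0.0225), np.float64(-0.0), np.float64(-0.0), 94]
[np.float64(-0.0234), np.float64(-0.0475), np.float64(-0.2077), np.float64(-0.0225), np.float64(-0.0), np.float64(-0.0), 94]
[np.float64(-0.0235), np.float64(-0.0327), np.float64(-0.2105), np.float64(-0.0225), np.float64(-0.0), np.float64(-0.0), 94]
[np.float64(-0.0235), np.float64(-0.0178), np.float64(-0.2123), n
[... 2177 characters left out ...]
at64(-0.0161), np.float64(-0.0878), np.float64(0.1173), np.float64(0.047), np.float64(-0.0), np.float64(0.0), 94]
[np.float64(-0.0161), np.float64(-0.0695), np.float64(0.1289), np.float64(0.047), np.float64(-0.0), np.float64(0.0), 94]
[np.float64(-0.0161), np.float64(-0.0498), np.float64(0.1377), np.float64(0.047), np.float64(-0.0), np.float64(0.0), 94]
[[ 2.61693046e-01 -9.65151056e-01 -4.34523885e-04]
 [-9.30939127e-01 -2.52535509e-01  2.63776722e-01]
 [-2.54694115e-01 -6.86240185e-02 -9.64583668e-01]] [[338.27461506   0.         316.38318887]
 [  0.         338.27461506 201.05380552]
 [  0.           0.           1.        ]]
[[ 0.    0.26 -0.97]
 [-0.   -0.97 -0.26]
 [-1.    0.   -0.  ]]
```

```bash
python3 -m jog '[[-0.016,-0.12,-0.18,-0.0225,0,0,94],[-0.016,-0.105,-0.186,-0.0225,0,0,94],[-0.016,-0.09,-0.193,-0.0225,0,0,94],[-0.016,-0.076,-0.2,-0.0225,0,0,94],[-0.016,-0.06,-0.204,-0.0225,0,0,94],[-0.016,-0.0475,-0.208,-0.0225,0,0,94],[-0.016,-0.033,-0.21,-0.0225,0,0,94],[-0.016,-0.018,-0.212,-0.0225,0,0,94],[-0.016,-0.003,-0.213,-0.0225,0,0,94],[-0.016,0.012,-0.21,-0.0225,0,0,94]]'
python3 - <<'E'
from h import *
p=eyes.get_image('wrist'); save(p['color'],'w1.png'); np.savez('w1.npz',**p)
for nm in ['flap_grip','flap_knuckle','board_corner']:
    print(nm,[(np.round(d['xy'],1).tolist(),round(d['conf'],2)) for d in eyes.place_of(nm,p)])
p_,r,s=tool(); print(p_,st_yaw(r),s['clock'],s['q'])
E
```

```text
clock: 3.2
ee_pos: [529.2, -220.2, 246.2]
eef_rot: [0.834, 1.564, -1.324]
wrist_force: [0.3, -0.6, 0.4]
gripper_width: 94.4
flap_grip [([222.3, 306.4], 0.91), ([350.9, 117.5], 0.8)]
flap_knuckle [([225.2, 258.0], 0.65), ([407.4, 119.8], 0.61)]
board_corner [([314.3, 232.4], 0.63), ([413.9, 295.2], 0.27)]
[ 528.42822019 -220.77673591  245.70378236] (np.float64(-33.63), 'tilt', array([0.004, 0.004])) 3.4 [ 0.47296524  0.47626524 -0.19556636  1.68744244  0.1135815   0.98610167
 -0.35094755]
```

View pics/w1.png

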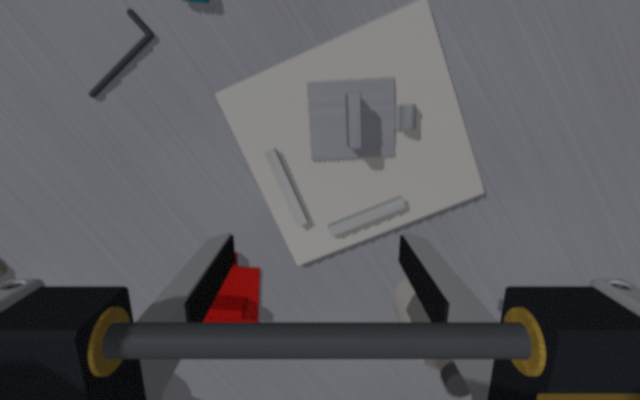

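The wrist view shows the flap at (352,118) with its rib at (354,121) and knuckle at (407,117). The rear stop runs (270,152)-(307,226) and the side stop (330,230)-(405,204). The red look-alike lies behind the left finger.

Run:
```python
from h import *
p=dict(np.load('w1.npz',allow_pickle=True)); W=cloud(p); z=W[...,2]
b=np.zeros(z.shape,bool); b[0:240,215:490]=True
bd=b&(z>8)&(z<15)
print('board z',np.nanmedian(z[150:200,345:395]), 'bench',np.nanmedian(z[200:260,100:180]))
# board plane fit bench offset
q=W[b&(z>40)]; r=cv2.minAreaRect(q[:,:2].astype(np.float32)); print('rib',r,len(q),q.mean(0),np.percentile(q[:,2],[50,95]))
g=cv2.cvtColor(p['color'],cv2.COLOR_RGB2GRAY)
cv2.imwrite('pics/w1z.png',cv2.resize(g[70:250,210:480],None,fx=2.9,fy=2.9,interpolation=cv2.INTER_CUBIC))
for nm in []: pass
hs=np.round(z[140:235:5,255:415:5]).astype(int)
for i,row in enumerate(hs): print(140+5*i,' '.join('%3d'%v for v in row))
```

```text
board z 12.051026633981255 bench -0.052156258311484904
rib ((550.21142578125, -183.54933166503906), (85.84041595458984, 112.87293243408203), 65.00939178466797) 1002 [ 585.31116835 -196.26547629   95.52831113] [ 52.89146015 254.28777917]
140  14  12  12  12  12  10  12  11  12  10  11  16  16  18  18  16  18  17  17  53  53  54  16  16  16  17  18  17  12  12  11  11
145  13  13  13  13  12  12  13  12  13  12  13  11  18  17  18  18  17  16  18  53  53  53  16  16  17  16  18  17  13  12  11  12
150  13  12  12  13  17  12  11  11  10  11  11  11  17  18  16  17  17  17  18  52  54  52  17  15  17  16  17  17  12  13  13  12
155  13  12  24  24  24  12  11  13  11  13  12  13  17  17  17  17  15  17  17  16  17  17  18  18  18  16  17  18  11  12  12  12
160  13  12  12  23  24  16  13  13  13  12  12  12  17  17  19  17  17  13  12  12  12  11  12  12  11  13  13  12  14  12  11  12
165  12  10  13  23  24  24  13  12  11  13  12  12  11  12  11  13  13  12  12  12  11  11  12  11  11  12  12  12  13  12  11  12
170  12  12  12  11  23  25  10  12  12  12  11  12  12  12  13  12  11
[... 1039 characters left out ...]
 10  13  11  24  25  23  11  13  13  11  11  12  11  13  11  12  11  12  12  18  23  24  24  23  25  23  11  12
215   0   0  -1   0  14  12  13  11  23  23  13  12  13  13  13  13  11  12  11  12  15  24  23  24  23  24  23  13  12  12  11  11
220   0   0  -1   0  12  12  13  12  24  24  24  11  12  11  13  13  11  12  18  24  23  23  24  22  25  12  11  14  12  12  12  13
225  -2   1   0   0   0  11  12  13  12  24  12  13  12  11  12  16  23  23  25  24  22  22  13  12  12  11  13  11  12  11  13   1
230   0   0   0   1  -1  13  13  12  12  11  12  12  12  12  12  23  26  24  25  24  12  11  12  12  11  14  12  12   0  -1  -1   0<stdin>:11: RuntimeWarning: invalid value encountered in cast
```

Run:
```python
from h import *
p=dict(np.load('w1.npz',allow_pickle=True)); W=cloud(p); z=W[...,2]
for nm in ['rear','side']:
    b=np.zeros(z.shape,bool)
    if nm=='rear': b[140:232,258:316]=True
    else: b[192:242,322:412]=True
    m=b&(z>19)&(z<30)
    n,l,st,_=cv2.connectedComponentsWithStats(m.astype(np.uint8)); k=1+np.argmax(st[1:,4]); m=l==k
    q=W[m]; ray=[at_z(p,(u,v),24)[:2] for v,u in np.argwhere(m)]
    print(nm,cv2.minAreaRect(np.array(ray,np.float32)),m.sum(),np.median(q[:,2]))
```

```text
rear ((489.2450866699219, -216.5538330078125), (99.74346923828125, 14.575210571289062), 79.22940063476562) 952 23.83265337050669
side ((550.9964599609375, -300.8377685546875), (15.533170700073242, 99.56485748291016), 79.25201416015625) 913 23.696234298750166
```

View pics/w1z.png

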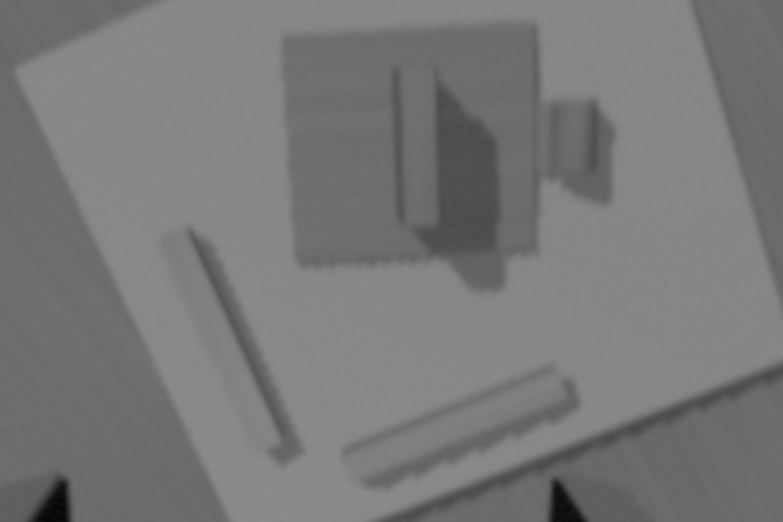

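Run:
```python
from h import *
p=dict(np.load('w1.npz',allow_pickle=True)); W=cloud(p); z=W[...,2]
b=np.zeros(z.shape,bool); b[75:165,300:420]=True
m=b&(z>45)&(z<62)
ray=np.array([at_z(p,(u,v),53)[:2] for v,u in np.argwhere(m)],np.float32)
print('rib',cv2.minAreaRect(ray),m.sum(),ray.mean(0))
m=b&(z>14.7)&(z<30)
m=cv2.morphologyEx(m.astype(np.uint8),cv2.MORPH_OPEN,np.ones((5,5)));m[:,396:]=0
ray=np.array([at_z(p,(u,v),17)[:2] for v,u in np.argwhere(m)],np.float32)
print('plate',cv2.minAreaRect(ray),m.sum())
print('corner net',at_z(p,(314.3,232.4),12))
print('knuckle', at_z(p,(407.4,119.8),21), 'grip',at_z(p,(350.9,117.5),35))
```

```text
rib ((598.2887573242188, -191.6445770263672), (59.18096160888672, 14.455097198486328), 59.571842193603516) 757 [ 598.62103 -191.16217]
plate ((599.3287963867188, -192.2730255126953), (89.73001098632812, 101.26185607910156), 59.53626251220703) 5752
corner net [ 484.27097219 -285.0358509    12.        ]
knuckle [ 653.63015042 -226.27389683   21.        ] grip [ 599.30783543 -186.53923551   35.        ]
```

Run:
```python
from h import *
p=dict(np.load('top0.npz',allow_pickle=True)); W=cloud(p)
print(at_z(p,(475.1,180.4),0)); m=np.zeros(W.shape[:2],bool); m[160:200,460:510]=True; q=W[m&(W[...,2]>100)]; print('bottle',q.mean(0),q.min(0),q.max(0))
plan([598.6,-191.8,75],-30.4,50)
```

```text
[ 548.67648696 -448.99984828    0.        ]
bottle [ 543.98312304 -438.0225367   126.89330749] [ 515.43057465 -472.67572312  100.46964424] [ 576.38397652 -415.2218922   165.01732192]
at [ 528.4 -220.8  245.7] yaw (np.float64(-33.63), 'tilt', array([0.004, 0.004])) clock 3.4 F [-0.8 -0.1 -1.2] w 94.4 q [ 0.47  0.48 -0.2   1.69  0.11  0.99 -0.35]
[np.float64(0.1706), np.float64(0.0417), np.float64(-0.0638), np.float64(-0.0045), np.float64(0.0004), np.float64(-0.0003), 50]
[np.float64(0.1706), np.float64(0.0428), np.float64(-0.063), np.float64(-0.0045), np.float64(0.0004), np.float64(-0.0003), 50]
[np.float64(0.1706), np.float64(0.0438), np.float64(-0.0622), np.float64(-0.0045), np.float64(0.0004), np.float64(-0.0003), 50]
[np.float64(0.1707), np.float64(0.0448), np.float64(-0.0613), np.float64(-0.0045), np.float64(0.0004), np.float64(-0.0003), 50]
```

```bash
python3 -m jog '[[0.17,0.042,-0.064,-0.0045,0.0004,-0.0003,50],[0.17,0.043,-0.063,-0.0045,0.0004,-0.0003,50],[0.17,0.044,-0.062,-0.0045,0.0004,-0.0003,50],[0.17,0.045,-0.061,-0.0045,0,0,50],[0,0,0,0,0,0,50]]'
python3 - <<'E'
from h import *
plan([598.6,-191.8,75],-30.4,50,n=1)
E
```

```text
clock: 4.03
ee_pos: [595.6, -205.2, 72.0]
eef_rot: [0.427, 1.561, -1.69]
wrist_force: [0.3, 0.4, 0.0]
gripper_width: 50.2
at [ 595.6 -205.2   72. ] yaw (np.float64(-31.29), 'tilt', array([0.004, 0.009])) clock 4.03 F [0.3 0.4 0. ] w 50.2 q [ 0.38  0.76 -0.16  1.69  0.19  0.71 -0.43]
[np.float64(-0.0126), np.float64(-0.0175), np.float64(-0.052), np.float64(-0.0049), np.float64(0.003), np.float64(-0.0013), 50]
```

```bash
python3 -m jog '[[0.04,-0.0175,-0.052,-0.005,0.003,-0.0013,50],[0,0,0,0,0,0,50]]'
python3 - <<'E'
from h import *
plan([598.6,-191.8,21],-30.4,50,n=1)
p=eyes.get_image('wrist'); save(p['color'],'w2.png');
E
```

```text
clock: 4.28
ee_pos: [598.1, -194.3, 63.9]
eef_rot: [1.394, 1.568, -0.71]
wrist_force: [0.2, -1.2, 0.1]
gripper_width: 50.0
at [ 598.1 -194.3   63.9] yaw (np.float64(-30.56), 'tilt', array([0.002, 0.   ])) clock 4.28 F [ 0.2 -1.2  0.1] w 50.0 q [ 0.37  0.77 -0.17  1.69  0.19  0.69 -0.43]
[np.float64(0.1715), np.float64(-0.0037), np.float64(-0.0096), np.float64(-0.0009), np.float64(0.0001), np.float64(-0.0008), 50]
```

View pics/w2.png

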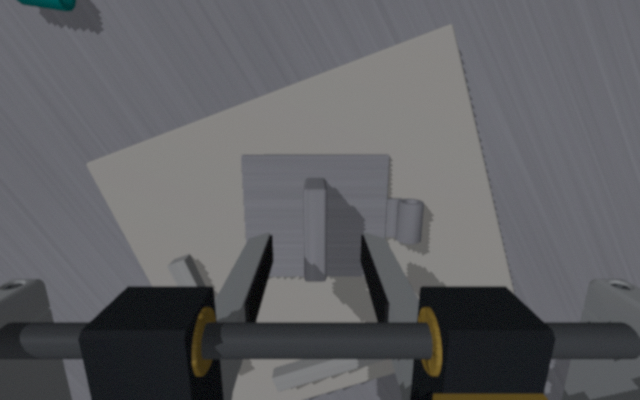

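The rib at (315,228) sits centred between the fingers and is parallel to them.

```bash
python3 -m jog '[[0.09,-0.003,-0.009,-0.001,0,-0.0008,40],[0.08,0,0,0,0,0,40],[0,0,0,0,0,0,40]]' 25
python3 - <<'E'
from h import *
plan([598.6,-191.8,21],-30.4,50,n=1)
E
```

```text
clock: 4.7
ee_pos: [599.9, -194.9, 22.1]
eef_rot: [1.393, 1.565, -0.711]
wrist_force: [-0.1, -0.7, -0.0]
gripper_width: 39.9
at [ 599.9 -194.9   22.1] yaw (np.float64(-30.52), 'tilt', array([0.006, 0.001])) clock 4.7 F [-0.1 -0.7 -0. ] w 39.9 q [ 0.36  0.83 -0.15  1.71  0.2   0.61 -0.44]
[np.float64(0.0042), np.float64(-0.0108), np.float64(-0.008), np.float64(-0.0006), np.float64(0.0003), np.float64(-0.0019), 50]
```

```bash
python3 -m jog '[[0.003,-0.007,-0.009,-0.0006,0.0003,-0.002,30],[0,0,0,0,0,0,10],[0,0,0,0,0,0,0],[0,0,0,0,0,0,0],[0,0,0,0,0,0,0]]' 25
python3 - <<'E'
from h import *
# corner frame
a=-10.76
g=[541.5,-246.2]
ex=np.array([np.cos(np.radians(a)),np.sin(np.radians(a))]);ey=np.array([-ex[1],ex[0]])
print(ex,ey)
T=np.array(g)+12*ex+12*ey; print(T)
plan([*T,tool()[0][2]],a,0,step=20,ang=5)
E
```

```text
clock: 5.32
ee_pos: [599.8, -191.8, 22.2]
eef_rot: [-2.81, 1.571, 1.372]
wrist_force: [0.6, -0.8, -2.2]
gripper_width: 13.9
[ 0.98241783 -0.1866955 ] [0.1866955  0.98241783]
[ 555.52935998 -236.6513321 ]
at [ 599.8 -191.8   22.2] yaw (np.float64(-30.39), 'tilt', array([-0., -0.])) clock 5.33 F [ 0.6 -0.8 -2.2] w 13.9 q [ 0.36  0.83 -0.16  1.71  0.2   0.62 -0.44]
[np.float64(-0.0), np.float64(-0.0155), np.float64(0.061), np.float64(-0.0273), np.float64(-0.0), np.float64(0.0), 0]
[np.float64(-0.0), np.float64(-0.0206), np.float64(0.0595), np.float64(-0.0273), np.float64(-0.0), np.float64(0.0), 0]
[np.float64(-0.0), np.float64(-0.0256), np.float64(0.0575), np.float64(-0.0273), np.float64(-0.0), np.float64(0.0), 0]
[np.float64(-0.0), np.float64(-0.0305), np.float64(0.0551), np.float64(-0.0273), np.float64(-0.0), np.float64(0.0), 0]
```

```bash
python3 -m jog '[[0.001,-0.0155,0.061,-0.0273,0,0,0],[0.001,-0.021,0.0595,-0.0273,0,0,0],[0,0,0,0,0,0,0]]' 25
python3 - <<'E'
from h import *
plan([555.5,-236.6,22.2],-10.76,0,step=25,ang=6)
E
```

```text
clock: 5.7
ee_pos: [579.1, -212.7, 22.3]
eef_rot: [2.441, 1.567, 0.517]
wrist_force: [-0.6, 0.3, -1.8]
gripper_width: 13.9
at [ 579.1 -212.7   22.3] yaw (np.float64(-20.25), 'tilt', array([ 0.002, -0.003])) clock 5.7 F [-0.6  0.3 -1.8] w 13.9 q [ 0.43  0.82 -0.21  1.75  0.27  0.6  -0.28]
[np.float64(0.0001), np.float64(-0.0278), np.float64(0.0611), np.float64(-0.0264), np.float64(-0.0004), np.float64(-0.0004), 0]
[np.float64(0.0002), np.float64(-0.0327), np.float64(0.0586), np.float64(-0.0264), np.float64(-0.0004), np.float64(-0.0004), 0]
```

```bash
python3 -m jog '[[0.001,-0.028,0.061,-0.0265,-0.0004,-0.0004,0],[0.001,-0.033,0.0585,-0.0265,-0.0004,-0.0004,0],[0,0,0,0,0,0,0]]' 25
python3 - <<'E'
from h import *
plan([555.5,-236.6,22.2],-10.76,0,n=1)
p=eyes.get_image('wrist'); save(p['color'],'w3.png'); np.savez('w3.npz',**p)
W=cloud(p); z=W[...,2]; print(np.nanmedian(z))
E
```

```text
clock: 6.08
ee_pos: [558.2, -234.0, 22.4]
eef_rot: [2.234, 1.567, 0.478]
wrist_force: [-1.8, -1.0, -1.9]
gripper_width: 13.9
at [ 558.2 -234.    22.4] yaw (np.float64(-10.63), 'tilt', array([ 0.003, -0.003])) clock 6.08 F [-1.8 -1.  -1.9] w 13.9 q [ 0.51  0.82 -0.25  1.78  0.33  0.58 -0.13]
[np.float64(0.0006), np.float64(-0.0086), np.float64(0.0123), np.float64(0.0007), np.float64(-0.0008), np.float64(-0.0011), 0]
11.88917404119886
```

View pics/w3.png

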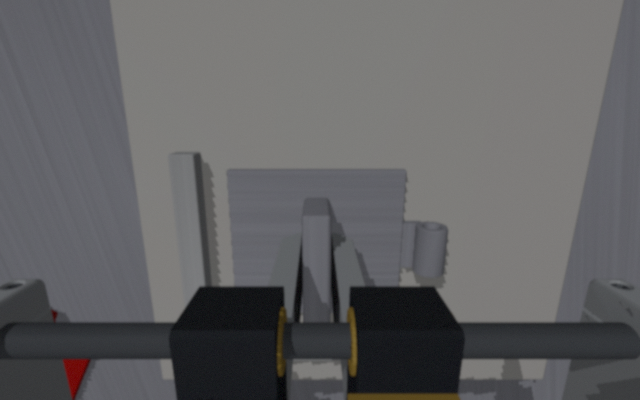

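The flap lies parallel to the stops, with its rear edge near column 230 and the rear-stop face near column 212.

```bash
python3 -m jog '[[0.001,-0.024,0.024,0.0004,-0.0008,-0.001,0],[0.001,-0.016,0.02,0,0,0,0],[0,0,0,0,0,0,0]]' 25
python3 -m jog '[[0.001,-0.008,0,0,0,0,0],[0,-0.004,0,0,0,0,0]]' 25
python3 - <<'E'
from h import *
p,r,s=tool();ex=np.array([0.98242,-.1867]);ey=np.array([.1867,.98242]);print(p,ex@p[:2],ey@p[:2],st_yaw(r),s['wrist_force'],ex@s['wrist_force'][:2],ey@s['wrist_force'][:2])
E
```

```text
clock: 6.5
ee_pos: [549.6, -240.1, 22.4]
eef_rot: [2.029, 1.566, 0.272]
wrist_force: [-1.3, -1.2, -1.5]
gripper_width: 13.9
clock: 6.75
ee_pos: [547.9, -239.9, 22.5]
eef_rot: [1.81, 1.563, 0.053]
wrist_force: [1.8, -0.0, -1.3]
gripper_width: 14.0
[ 547.9393128  -239.94107639   22.52410267] 583.103538644679 -133.42264256903292 (np.float64(-10.68), 'tilt', array([ 0.007, -0.002])) [ 1.82660919 -0.02716861 -1.34422395] 1.7995697745708492 0.3143369516607858
```

```bash
python3 -m jog '[[0.001,-0.01,0,0,0,-0.002,0],[0.001,-0.01,0,0,0,0,0],[0,-0.006,0,0,0,0,0]]' 25
python3 - <<'E'
from h import *
p,r,s=tool();ex=np.array([0.98242,-.1867]);ey=np.array([.1867,.98242]);print(p,ex@p[:2],ey@p[:2],st_yaw(r),s['wrist_force'],ex@s['wrist_force'][:2],ey@s['wrist_force'][:2])
E
```

```text
clock: 7.12
ee_pos: [542.3, -239.0, 22.3]
eef_rot: [2.056, 1.568, 0.298]
wrist_force: [2.7, -0.6, -1.6]
gripper_width: 13.8
[ 542.32671047 -239.01007401   22.31317526] 577.4157877167005 -133.55588006429707 (np.float64(-10.68), 'tilt', array([ 0.003, -0.002])) [ 2.67672162 -0.56031195 -1.59824908] 2.7342750940019207 -0.05071774271622225
```

Near contact; now small pushes toward the rear stop, watching the force.

```bash
cat > st.py <<'E'
from h import *
p,r,s=tool();ex=np.array([0.98242,-.1867]);ey=np.array([.1867,.98242]);f=s['wrist_force']
print('ex %.2f ey %.2f z %.2f'%(ex@p[:2],ey@p[:2],p[2]),st_yaw(r),'F ex %.1f ey %.1f z %.1f'%(ex@f[:2],ey@f[:2],f[2]),'T',np.round(s['ft_torque'],2),round(s['clock'],2),s['gripper_width'])
E
python3 -m jog '[[0.0005,-0.006,0,0,0,-0.001,0],[0.0005,-0.006,0,0,0,0,0]]' 25 >/dev/null; python3 st.py
python3 -m jog '[[0.0005,-0.006,0,0,0,0,0]]' 25 >/dev/null; python3 st.py
```

```text
ex 577.28 ey -133.63 z 22.46 (np.float64(-10.71), 'tilt', array([ 0.006, -0.002])) F ex 5.6 ey -0.6 z -2.0 T [-0.41 -1.27 -0.08] 7.38 13.845117925795003
ex 577.22 ey -133.65 z 22.58 (np.float64(-10.71), 'tilt', array([ 0.008, -0.002])) F ex 5.4 ey 0.5 z -1.6 T [-0.39 -1.24 -0.04] 7.5 13.720103910148941
```

```bash
python3 -m jog '[[0.0005,-0.003,0.014,0,0,-0.002,0],[0.0005,-0.003,0.012,0,0,-0.001,0],[0.0005,-0.003,0.008,0,0,0,0]]' 25 >/dev/null; python3 st.py
python3 -m jog '[[0.0005,-0.004,0.008,0,0,-0.001,0]]' 25 >/dev/null; python3 st.py
```

```text
ex 577.30 ey -136.08 z 22.53 (np.float64(-10.61), 'tilt', array([ 0.003, -0.009])) F ex 4.0 ey 3.0 z 0.9 T [ 0.34 -0.93 -0.17] 7.88 13.897108379659608
ex 577.31 ey -136.08 z 22.64 (np.float64(-10.57), 'tilt', array([ 0.002, -0.011])) F ex 5.0 ey 3.9 z -2.2 T [ 0.34 -1.21 -0.14] 8.0 14.216539531858293
```

Run:
```python
from h import *
p=eyes.get_image('wrist'); save(p['color'],'w4.png'); np.savez('w4.npz',**p)
p=eyes.get_image('top'); np.savez('t4.npz',**p);save(cv2.resize(p['color'][150:230,360:460],None,fx=6,fy=6,interpolation=cv2.INTER_CUBIC),'t4.png')
```

```text
(no output)
```

View pics/w4.png

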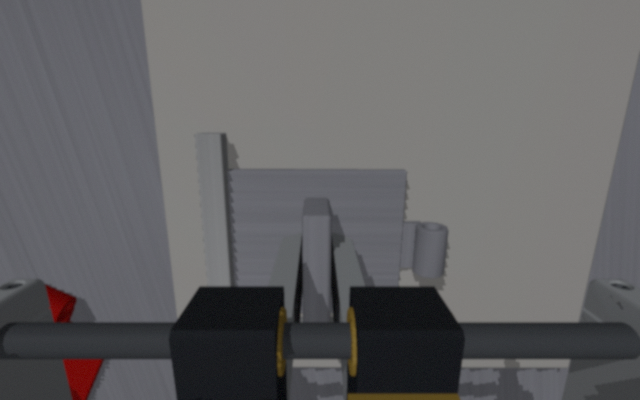

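View pics/t4.png

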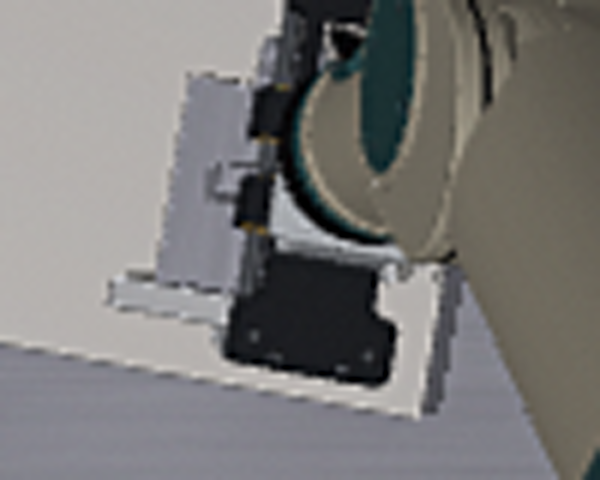

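```bash
cat > edge.py <<'E'
import sys
from h import *
p=dict(np.load(sys.argv[1],allow_pickle=True)); W=cloud(p); z=W[...,2]
ex=np.array([0.98242,-.1867]);ey=np.array([.1867,.98242])
U=W[...,0]*ex[0]+W[...,1]*ex[1]; V=W[...,0]*ey[0]+W[...,1]*ey[1]
m=(z>19.5)&(z<28)&(U>508)&(U<532)&(V<-60)&(V>-130)
print('stop end V',np.percentile(V[m],[98,99.5]),'face U',np.percentile(U[m&(V<-75)],[98]))
for a,b in [(532,545),(545,560),(595,612)]:
    m=(z>14.7)&(z<19)&(U>a)&(U<b)&(V>-140)&(V<-70); print(a,np.percentile(V[m],[98,99.5]),m.sum())
m=(z>14.7)&(z<20)&(V>-120)&(V<-98)&(U<640)&(U>520); print('plate U',np.percentile(U[m],[1,2,98,99]))
E
python3 edge.py w4.npz
```

```text
stop end V [-72.72205215 -71.82488052] face U [527.89572401]
532 [-91.83275061 -91.44097093] 1866
545 [-92.05099857 -91.52289524] 2058
595 [-91.95037642 -91.53969595] 2322
plate U [527.91705348 528.85070592 625.64727981 626.59362122]
```

The wrist view shows the rear edge touching the rear stop, while the +y edge is about 4 mm short of its final place. So the side gap is still open and friction is holding the flap.

```bash
python3 -m jog '[[0,0.002,0.018,0,0.002,-0.001,0],[0,-0.001,0.018,0,0.002,0,0]]' 25 >/dev/null; python3 st.py
python3 -m jog '[[0,-0.001,0.012,0,0,-0.001,0]]' 25 >/dev/null; python3 st.py
```

```text
ex 577.50 ey -138.94 z 23.44 (np.float64(-10.37), 'tilt', array([-0.002, -0.031])) F ex 3.0 ey 6.1 z 3.1 T [ 0.91 -1.   -0.09] 8.35 13.719077743332976
ex 577.47 ey -139.93 z 23.67 (np.float64(-10.32), 'tilt', array([-0.005, -0.033])) F ex 1.9 ey 4.7 z 0.0 T [ 0.58 -1.1  -0.15] 8.47 13.803731040979228
```

Run:
```python
from h import *
p,r,s=tool(); plan([p[0],p[1],22.3],-10.72,0,n=2)
```

```text
at [ 541.2 -245.3   23.7] yaw (np.float64(-10.32), 'tilt', array([-0.005, -0.033])) clock 8.47 F [2.8 4.2 0. ] w 13.8 q [ 0.58  0.81 -0.29  1.79  0.32  0.59 -0.08]
[np.float64(0.0027), np.float64(0.0), np.float64(0.0001), np.float64(0.0011), np.float64(-0.0053), np.float64(0.0008), 0]
[np.float64(0.0027), np.float64(0.0), np.float64(0.0), np.float64(0.0011), np.float64(-0.0053), np.float64(0.0008), 0]
```

```bash
python3 -m jog '[[0.003,0,0,-0.001,-0.0053,0.0008,0],[0.003,0,0.001,-0.001,-0.005,0.0008,0]]' 25 >/dev/null; python3 st.py
python3 -m jog '[[0.001,-0.003,0.01,0,-0.001,-0.0005,0],[0.001,-0.003,0.01,0,-0.002,-0.0005,0]]' 25 >/dev/null; python3 st.py
```

```text
ex 577.60 ey -140.84 z 22.19 (np.float64(-10.04), 'tilt', array([0.001, 0.001])) F ex 3.4 ey 1.8 z -0.3 T [ 0.25 -0.85 -0.18] 8.72 13.873297055431479
ex 577.56 ey -141.23 z 22.18 (np.float64(-9.92), 'tilt', array([-0.   ,  0.006])) F ex 4.0 ey 5.7 z 1.3 T [ 1.4  -1.18 -0.25] 8.97 13.660253122907028
```

```bash
python3 -m jog '[[0.0005,-0.002,0.002,0.0045,0.001,-0.0003,0],[0.0005,-0.004,0.004,0,0.001,-0.0003,0]]' 25 >/dev/null; python3 st.py
python3 -m jog '[[0.0003,-0.006,0.008,0.0005,0,0,0]]' 25 >/dev/null; python3 st.py
python3 - <<'E'
from h import *
p=eyes.get_image('wrist'); save(p['color'],'w5.png'); np.savez('w5.npz',**p)
E
python3 edge.py w5.npz
```

```text
ex 577.32 ey -141.28 z 22.26 (np.float64(-10.64), 'tilt', array([ 0.   , -0.001])) F ex 5.2 ey 4.5 z 1.2 T [ 0.68 -1.41 -0.08] 9.22 14.17317504294794
ex 577.35 ey -141.35 z 22.42 (np.float64(-10.66), 'tilt', array([ 0.003, -0.003])) F ex 6.1 ey 7.1 z 1.5 T [ 1.17 -1.53 -0.01] 9.35 13.787083038159633
stop end V [-72.75500237 -71.82139548] face U [527.89415179]
532 [-97.24237876 -96.73155768] 1694
545 [-97.2858503  -96.75189625] 1906
595 [-97.17893022 -96.70031614] 2170
plate U [527.92855878 528.86896577 625.66568739 626.56315708]
```

View pics/w5.png

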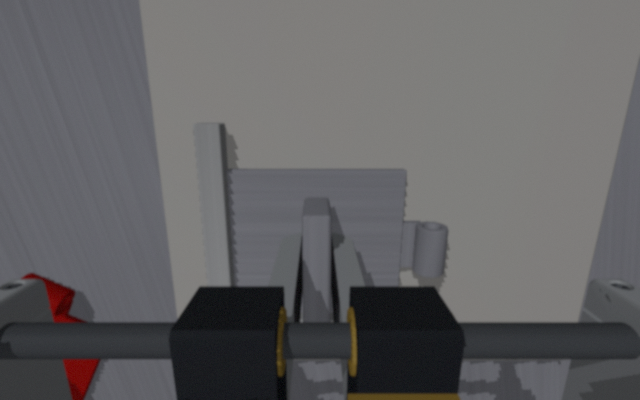

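```bash
python3 -m jog '[[0.0005,-0.008,0.022,0,0,0,0]]' 25 >/dev/null; python3 st.py
python3 -m jog '[[0.0005,-0.008,0.01,0,0,0,0]]' 25 >/dev/null; python3 st.py
```

```text
ex 577.33 ey -141.52 z 22.72 (np.float64(-10.51), 'tilt', array([ 0.006, -0.009])) F ex 6.0 ey 15.5 z 3.4 T [ 3.16 -1.62 -0.09] 9.53 13.775847310330066
ex 577.27 ey -141.34 z 22.97 (np.float64(-10.41), 'tilt', array([ 0.01 , -0.012])) F ex 5.6 ey 3.8 z 0.5 T [ 0.38 -1.41 -0.19] 9.65 13.894593911853796
```

Run:
```python
from h import *
p,r,s=tool(); plan([p[0],p[1],22.2],-10.72,0,n=1)
```

```text
at [ 540.7 -246.6   23. ] yaw (np.float64(-10.41), 'tilt', array([ 0.01 , -0.012])) clock 9.65 F [6.2 2.7 0.5] w 13.9 q [ 0.55  0.81 -0.26  1.81  0.34  0.56 -0.1 ]
[np.float64(0.0031), np.float64(-0.0), np.float64(0.0), np.float64(0.0017), np.float64(-0.0038), np.float64(-0.0032), 0]
```

```bash
python3 -m jog '[[0.003,-0.001,0.002,0.0017,-0.0038,-0.0032,0],[0,-0.001,0.002,0,0,0,0]]' 5 >/dev/null; python3 st.py
python3 -m jog '[[0,0,0,0,0,0,0],[0,0,0,0,0,0,0]]' 45 >/dev/null; python3 st.py
```

```text
ex 577.32 ey -141.51 z 22.21 (np.float64(-10.67), 'tilt', array([ 0.001, -0.001])) F ex 3.9 ey 3.4 z -0.5 T [ 0.65 -1.16 -0.01] 9.9 14.191010629576674
ex 577.33 ey -141.55 z 22.22 (np.float64(-10.68), 'tilt', array([ 0.001, -0.001])) F ex 4.3 ey 3.3 z 1.0 T [ 0.43 -0.98 -0.1 ] 10.15 13.870215743514938
```

Run:
```python
from h import *
p=dict(np.load('top0.npz',allow_pickle=True)); W=cloud(p); z=W[...,2]
m=np.zeros(z.shape,bool); m[120:210,190:280]=True
q=W[m&(z>55)]; print(len(q))
# block top from rays at z=80
mm=m&(z>74)&(z<86); ray=np.array([at_z(p,(u,v),80)[:2] for v,u in np.argwhere(mm)],np.float32); print(cv2.minAreaRect(ray))
mm=m&(z>88)&(z<104); ray=np.array([at_z(p,(u,v),98)[:2] for v,u in np.argwhere(mm)],np.float32); print(cv2.minAreaRect(ray),mm.sum())
a=np.radians(16); ex=np.array([np.cos(a),np.sin(a)])
print('hinge net',at_z(p,(235.5,190.7),89))
p2,r,s=tool(); plan([p2[0],p2[1],130],-10.7,0,step=50);
```

```text
1467
((536.6105346679688, 230.25213623046875), (54.89720153808594, 110.66136169433594), 16.2416934967041)
((529.4064331054688, 227.3170166015625), (59.817020416259766, 88.15387725830078), 14.33104133605957) 158
hinge net [517.55591536 218.58650761  89.        ]
at [ 540.8 -246.8   22.2] yaw (np.float64(-10.68), 'tilt', array([ 0.001, -0.001])) clock 10.15 F [4.8 2.5 1. ] w 13.9 q [ 0.54  0.81 -0.25  1.81  0.34  0.57 -0.11]
[np.float64(-0.1437), np.float64(0.0001), np.float64(-0.0002), np.float64(0.0), np.float64(-0.0001), np.float64(-0.0001), 0]
[np.float64(-0.1437), np.float64(0.0001), np.float64(-0.0001), np.float64(0.0), np.float64(-0.0001), np.float64(-0.0001), 0]
[np.float64(-0.1437), np.float64(0.0), np.float64(-0.0001), np.float64(0.0), np.float64(-0.0001), np.float64(-0.0001), 0]
```

```bash
python3 -m jog '[[-0.1,0,0,0,0,0,0],[-0.15,0,0,0,0,0,0],[-0.15,0,0,0,0,0,0],[-0.1,0,0,0,0,0,0]]' 45
python3 - <<'E'
from h import *
plan([428,193,150],16,0,step=48)
E
```

```text
clock: 10.65
ee_pos: [527.1, -250.5, 142.9]
eef_rot: [-1.479, 1.543, 3.043]
wrist_force: [0.6, -1.0, -3.6]
gripper_width: 14.0
at [ 527.1 -250.5  142.9] yaw (np.float64(-10.93), 'tilt', array([-0.027,  0.003])) clock 10.65 F [ 0.6 -1.  -3.6] w 14.0 q [ 0.59  0.64 -0.32  1.74  0.27  0.84 -0.04]
[np.float64(-0.0013), np.float64(-0.0726), np.float64(-0.1667), np.float64(-0.015), np.float64(-0.0001), np.float64(0.0009), 0]
[np.float64(-0.0015), np.float64(-0.0647), np.float64(-0.1699), np.float64(-0.015), np.float64(-0.0001), np.float64(0.0009), 0]
[np.float64(-0.0017), np.float64(-0.0566), np.float64(-0.1727), np.float64(-0.015), np.float64(-0.0001), np.float64(0.0009), 0]
[np.float64(-0.002), np.float64(-0.0484), np.float64(-0.1752), np.float64(-0.015), np.float64(-0.0001), np.float64(0.0009), 0]
[np.float64(-0.0021), np.float64(-0.0402), np.float64(-0.1773), np.float64(-0.015), np.float64(-0.0001), np.float64(0.0009), 0]
[np.float64(-0.0023), np.float64(-0.0318), np.float64(-0.179), np.float64(-0.015), np.float64(-0.0001), np.float64(0.0009), 0]
[np.float64(-0.0025), np.float64(-0.0233), np.float64(-0.1803), np.float64(-0.015), np.float64(-0.0001), np.float64(0.0009), 0]
[np.float64(-0.0026), np.float64(-0.0148), np.float64(-0.1812), np.float64(-0.015), np.float64(-0.0001), np.float64(0.0009), 0]
[np.float64(-0.0027), np.float64(-0.0063), np.float64(-0.1817), np.float64(-0.015), np.float64(-0.0001), np.float64(0.0009), 0]
[np.float64(-0.0028), np.float64(0.0023), np.float64(-0.1818), np.float64(-0.015), np.float64(-0.0001), np.float64(0.0009), 0]
```

```bash
python3 -m jog '[[-0.005,-0.0726,-0.167,-0.015,0,0.003,0],[-0.005,-0.065,-0.17,-0.015,0,0.003,0],[-0.003,-0.0566,-0.173,-0.015,0,0.002,0],[-0.003,-0.048,-0.175,-0.015,0,0.001,0],[-0.003,-0.04,-0.177,-0.015,0,0.001,0]]' 45
python3 - <<'E'
from h import *
plan([428,193,155],16,0,step=48)
E
```

```text
clock: 11.28
ee_pos: [461.3, -37.3, 143.7]
eef_rot: [-1.14, 1.545, -2.677]
wrist_force: [0.1, 0.1, -4.3]
gripper_width: 13.8
at [461.3 -37.3 143.7] yaw (np.float64(1.92), 'tilt', array([-0.024,  0.011])) clock 11.28 F [ 0.1  0.1 -4.3] w 13.8 q [ 0.28  0.49 -0.38  2.06  0.31  0.67 -0.27]
[np.float64(-0.0106), np.float64(-0.0207), np.float64(-0.1849), np.float64(-0.0156), np.float64(0.0005), np.float64(0.0016), 0]
[np.float64(-0.0103), np.float64(-0.0115), np.float64(-0.1857), np.float64(-0.0156), np.float64(0.0005), np.float64(0.0016), 0]
[np.float64(-0.0101), np.float64(-0.0023), np.float64(-0.1861), np.float64(-0.0156), np.float64(0.0005), np.float64(0.0016), 0]
[np.float64(-0.0098), np.float64(0.0069), np.float64(-0.186), np.float64(-0.0156), np.float64(0.0005), np.float64(0.0016), 0]
[np.float64(-0.0094), np.float64(0.016), np.float64(-0.1854), np.float64(-0.0156), np.float64(0.0005), np.float64(0.0016), 0]
```

```bash
python3 -m jog '[[-0.012,-0.02,-0.185,-0.0156,0.0005,0.003,0],[-0.012,-0.0115,-0.185,-0.0156,0.0005,0.002,0],[-0.011,-0.002,-0.185,-0.0156,0.0005,0.0016,0],[-0.01,0.007,-0.185,-0.0156,0.0005,0.0016,0],[-0.01,0.01,-0.14,-0.0156,0.0005,0.0016,0],[0,0,0,0,0,0.003,0]]' 45
python3 - <<'E'
from h import *
plan([428,193,155],16,0,n=1)
p=eyes.get_image('wrist'); save(p['color'],'w6.png'); np.savez('w6.npz',**p)
for nm in ['flap_knuckle','hinge_axis','flap_grip','stand']:
    print(nm,[(np.round(d['xy'],1).tolist(),round(d['conf'],2)) for d in eyes.place_of(nm,p)])
E
```

```text
clock: 12.02
ee_pos: [413.4, 173.2, 149.4]
eef_rot: [-0.891, 1.547, -2.179]
wrist_force: [0.8, -0.8, -4.1]
gripper_width: 13.6
at [413.4 173.2 149.4] yaw (np.float64(16.17), 'tilt', array([-0.019,  0.015])) clock 12.03 F [ 0.8 -0.8 -4.1] w 13.6 q [-0.15  0.47 -0.45  2.09  0.34  0.67 -0.54]
[np.float64(-0.0247), np.float64(0.0776), np.float64(-0.0595), np.float64(0.001), np.float64(0.0048), np.float64(0.006), 0]
flap_knuckle [([427.8, 248.4], 0.72)]
hinge_axis [([463.4, 185.5], 0.7)]
flap_grip [([316.4, 256.7], 0.65)]
stand [([459.5, 168.3], 0.71), ([466.8, 186.3], 0.22)]
```

View pics/w6.png

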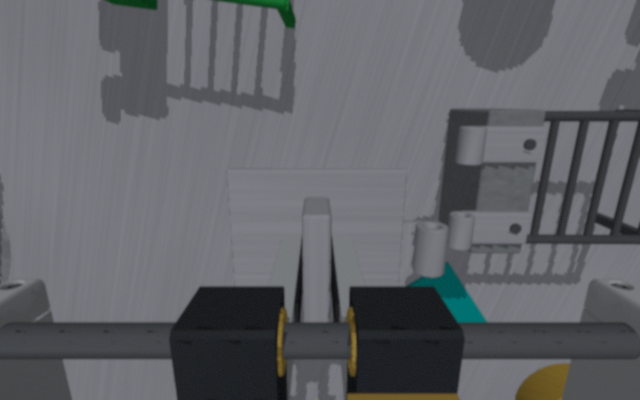

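The stand's knuckles show at (471,145) and (461,230), and the held flap's knuckle at (430,250), above and in front of the gap.

```bash
cat > meas.py <<'E'
import sys
from h import *
p=dict(np.load(sys.argv[1],allow_pickle=True)); W=cloud(p); z=W[...,2]
v,u=np.mgrid[0:400,0:640]
def reg(a,b,c,d): m=np.zeros(z.shape,bool); m[b:d,a:c]=True; return m
R=eval(sys.argv[2])
m=reg(*R['block'])&(z>76)&(z<83)
ray=np.array([at_z(p,(x,y),80)[:2] for y,x in np.argwhere(m)],np.float32); print('block',cv2.minAreaRect(ray),m.sum(),np.median(z[m]))
from scipy.optimize import least_squares
def cyl(m,zlo,zhi,r=9):
    q=W[m&(z>zlo)&(z<zhi)]
    # fit axis: horizontal-ish cylinder radius 9; params: y0 x z, yaw, pitch
    c=np.median(q,0)
    f=lambda t:(lambda d,w: np.linalg.norm(w-np.outer(w@d,d),axis=1)-r)(np.array([-np.sin(t[2])*np.cos(t[3]),np.cos(t[2])*np.cos(t[3]),np.sin(t[3])]), q-np.array([c[0]+t[0],c[1],c[2]+t[1]]))
    s=least_squares(f,[0,-8,np.radians(R['yaw']),0],loss='soft_l1',f_scale=0.7)
    t=s.x; d=np.array([-np.sin(t[2])*np.cos(t[3]),np.cos(t[2])*np.cos(t[3]),np.sin(t[3])]); o=np.array([c[0]+t[0],c[1],c[2]+t[1]])
    a=(q-o)@d; lo,hi=np.percentile(a,[1,99]); 
    print('cyl n',len(q),'mid',(o+d*(lo+hi)/2).round(1),'len',round(hi-lo,1),'yaw',np.degrees(t[2]).round(1),'pitch',np.degrees(t[3]).round(1),'cost',np.sqrt(2*s.cost/len(q)).round(2),'ends',(o+d*lo).round(1),(o+d*hi).round(1)); return o+d*(lo+hi)/2,d
A=cyl(reg(*R['k1']),R['z'][0],R['z'][1]); B=cyl(reg(*R['k2']),R['z'][0],R['z'][1]); F=cyl(reg(*R['f']),R['zf'][0],R['zf'][1])
H=(A[0]+B[0])/2; d=A[0]-B[0]; print('hinge',H,'sep',np.linalg.norm(d),'yaw',np.degrees(np.arctan2(-d[0],d[1])))
a=np.arctan2(-d[0],d[1]); E=np.array([[np.cos(a),np.sin(a),0],[-np.sin(a),np.cos(a),0],[0,0,1]])
print('flap knuckle rel hinge (stand axes)',E@(F[0]-H))
q,r,s=tool(); print('TCP',q,st_yaw(r),'kn-TCP in jaw frame',(lambda b: np.array([[np.cos(b),np.sin(b),0],[-np.sin(b),np.cos(b),0],[0,0,1]])@(F[0]-q))(np.radians(st_yaw(r)[0])))
# flap plate plane
m=reg(*R['plate']); Q=W[m&(z>R['zp'][0])&(z<R['zp'][1])]; 
M=np.c_[Q[:,:2],np.ones(len(Q))]; k=np.linalg.lstsq(M,Q[:,2],rcond=None)[0]; b=np.radians(st_yaw(r)[0])
print('plate slope x,y deg',np.degrees([k[0]*np.cos(b)+k[1]*np.sin(b),-k[0]*np.sin(b)+k[1]*np.cos(b)]).round(2),'n',len(Q),'z',Q[:,2].mean())
E
python3 meas.py w6.npz "dict(block=(470,105,560,262),k1=(459,127,484,164),k2=(449,212,473,249),f=(414,222,447,275),yaw=16,z=(86,104),zf=(130,170),plate=(235,172,295,230),zp=(130,160))"
```

```text
block ((537.7299194335938, 230.8477783203125), (53.48659133911133, 108.91140747070312), 16.679414749145508) 4705 79.80602884918386
cyl n 906 mid [501.4 253.1  88.5] len 23.6 yaw 16.1 pitch -0.1 cost 0.57 ends [504.7 241.7  88.5] [498.1 264.4  88.5]
cyl n 799 mid [518.9 192.6  88.5] len 24.2 yaw 16.8 pitch -0.4 cost 0.65 ends [522.4 181.   88.6] [515.4 204.2  88.4]
cyl n 1670 mid [476.4 191.7 146.5] len 26.9 yaw 16.2 pitch -0.4 cost 0.8 ends [480.2 178.8 146.6] [472.7 204.7 146.4]
hinge [510.15495438 222.8427793   88.50833642] sep 62.95698801523672 yaw 16.188256690732327
flap knuckle rel hinge (stand axes) [-41.05607397 -20.46569605  58.01976253]
TCP [415.18715818 170.6713995  149.66869891] (np.float64(15.79), 'tilt', array([-0.017,  0.016])) kn-TCP in jaw frame [64.66787983  3.61023743 -3.14059996]
plate slope x,y deg [-1.1  -0.73] n 3462 z 144.1525811626004
```

```bash
python3 -m jog '[[0.03,0,-0.04,0,0.0048,0.006,0],[0.04,0.01,-0.04,0,0,0,0],[0.03,0,0,0,0,0,0],[0,0,0,0,0,0,0]]' 45
python3 - <<'E'
from h import *
p,r,s=tool();plan(p,16.2,0,n=1)
p=eyes.get_image('wrist'); save(p['color'],'w7.png'); np.savez('w7.npz',**p)
E
```

```text
clock: 12.78
ee_pos: [413.2, 187.0, 122.8]
eef_rot: [-0.082, 1.567, -1.384]
wrist_force: [-0.1, 0.3, -3.6]
gripper_width: 13.6
at [413.2 187.  122.8] yaw (np.float64(15.42), 'tilt', array([-0.   ,  0.003])) clock 12.78 F [-0.1  0.3 -3.6] w 13.6 q [-0.2   0.51 -0.41  2.12  0.38  0.57 -0.61]
[np.float64(0.0), np.float64(0.0), np.float64(0.0), np.float64(-0.0043), np.float64(0.0011), np.float64(0.0001), 0]
```

View pics/w7.png

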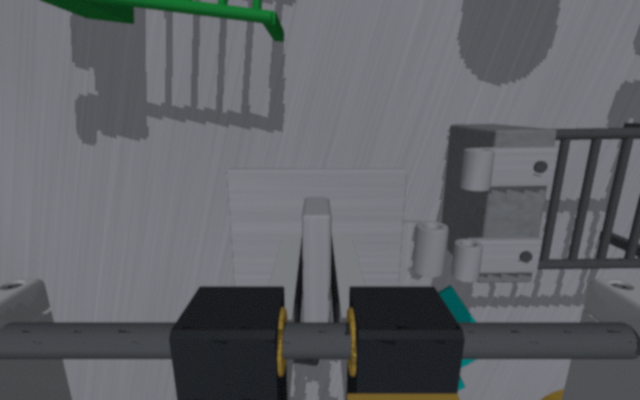

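```bash
python3 meas.py w7.npz "dict(block=(485,120,565,300),k1=(465,149,491,188),k2=(456,241,479,279),f=(416,222,445,275),yaw=16,z=(86,104),zf=(108,140),plate=(235,172,295,230),zp=(108,135))"; python3 st.py
```

```text
block ((540.7559204101562, 231.94712829589844), (47.20061492919922, 109.15992736816406), 16.527225494384766) 5124 79.77573654731208
cyl n 981 mid [501.1 253.8  88.5] len 22.5 yaw 16.0 pitch -0.2 cost 0.6 ends [504.2 242.9  88.5] [498.  264.6  88.5]
cyl n 793 mid [518.7 193.4  88.4] len 22.8 yaw 17.5 pitch -0.9 cost 0.69 ends [522.1 182.5  88.6] [515.3 204.2  88.2]
cyl n 1510 mid [476.5 204.9 121.3] len 26.6 yaw 14.9 pitch 0.5 cost 0.83 ends [479.9 192.1 121.1] [473.1 217.8 121.4]
hinge [509.91719189 223.58440062  88.46674609] sep 62.87864167742237 yaw 16.232844255419497
flap knuckle rel hinge (stand axes) [-37.30827343  -8.55280548  32.79920273]
TCP [413.53293766 187.34558824 123.17778825] (np.float64(15.42), 'tilt', array([0.001, 0.003])) kn-TCP in jaw frame [65.36712356  0.22523551 -1.91183943]
plate slope x,y deg [ 0.11 -0.14] n 3461 z 117.39662040173786
ex 371.29 ey 261.26 z 123.18 (np.float64(15.42), 'tilt', array([0.001, 0.003])) F ex -0.0 ey 0.4 z -3.7 T [ 0.04 -0.09  0.01] 12.82 13.266883994098318
```

```bash
python3 -m jog '[[0.05,0,-0.016,-0.0043,0.001,0,0],[0.05,0,-0.016,0,0,0,0],[0.024,0,0,0,0,0,0],[0,0,0,0,0,0,0]]' 45
python3 - <<'E'
from h import *
p,r,s=tool();plan(p,16.2,0,n=1)
p=eyes.get_image('wrist'); save(p['color'],'w8.png'); np.savez('w8.npz',**p)
E
```

```text
clock: 13.32
ee_pos: [411.5, 195.5, 89.9]
eef_rot: [1.942, 1.57, 0.655]
wrist_force: [0.0, 0.4, -3.3]
gripper_width: 13.8
at [411.5 195.5  89.9] yaw (np.float64(16.24), 'tilt', array([ 0.001, -0.   ])) clock 13.32 F [ 0.   0.4 -3.3] w 13.8 q [-0.25  0.57 -0.37  2.15  0.43  0.49 -0.66]
[np.float64(0.0), np.float64(0.0), np.float64(0.0), np.float64(0.0002), np.float64(-0.0001), np.float64(-0.0002), 0]
```

View pics/w8.png

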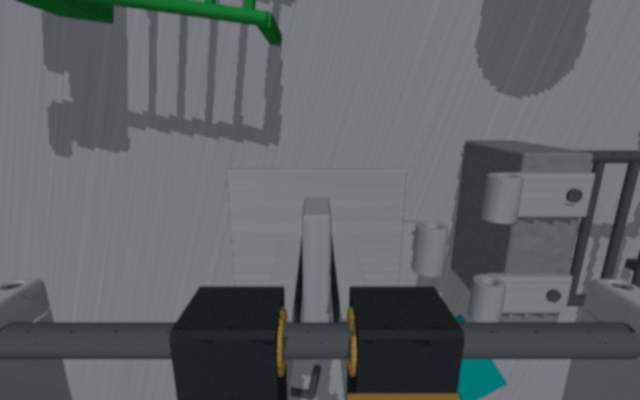

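```bash
python3 meas.py w8.npz "dict(block=(515,140,600,320),k1=(487,176,518,219),k2=(473,279,501,318),f=(416,222,445,275),yaw=16,z=(84,104),zf=(84,104),plate=(235,172,295,230),zp=(75,95))"
```

```text
block ((541.6448364257812, 233.88458251953125), (45.30965042114258, 106.48587036132812), 16.241661071777344) 5824 79.7898672549822
cyl n 1316 mid [501.  254.   88.5] len 22.2 yaw 16.8 pitch -0.2 cost 0.61 ends [504.3 243.3  88.5] [497.8 264.6  88.4]
cyl n 1060 mid [518.3 194.4  88.4] len 20.9 yaw 17.9 pitch -0.4 cost 0.89 ends [521.6 184.4  88.5] [515.1 204.3  88.3]
cyl n 1450 mid [474.4 214.3  88.2] len 26.6 yaw 16.2 pitch -0.0 cost 0.74 ends [478.1 201.5  88.2] [470.7 227.   88.2]
hinge [509.69544097 224.16673967  88.45454091] sep 62.038403832506035 yaw 16.18477108091958
flap knuckle rel hinge (stand axes) [-36.6527227    0.32229114  -0.22404012]
TCP [411.56279811 195.61143778  90.11205448] (np.float64(16.24), 'tilt', array([ 0.001, -0.   ])) kn-TCP in jaw frame [65.5504429   0.329612   -1.88155369]
plate slope x,y deg [-0.07  0.07] n 3464 z 84.47864211804321
```

```bash
python3 -m jog '[[0,0.03,0.001,0,0,0,0],[0,0.04,0.001,0,0,0,0],[0,0.03,0.001,0,0,0,0],[0,0,0,0,0,0,0]]' 45
python3 - <<'E'
from h import *
p,r,s=tool();plan([409.96+65.55*0,0,0],16.2,0,n=1) if 0 else None
H=np.array([509.9,223.5]);a=np.radians(16.2);E=np.array([[np.cos(a),np.sin(a)],[-np.sin(a),np.cos(a)]])
print('TCP rel hinge',E@(p[:2]-H),p[2]); plan(p,16.2,0,n=1)
p=eyes.get_image('wrist'); save(p['color'],'w9.png'); np.savez('w9.npz',**p)
E
```

```text
clock: 13.88
ee_pos: [439.2, 202.7, 91.0]
eef_rot: [1.806, 1.567, 0.518]
wrist_force: [-1.1, -0.9, -3.6]
gripper_width: 13.8
TCP rel hinge [-73.72066866  -0.21850907] 91.02124243544053
at [439.2 202.7  91. ] yaw (np.float64(16.18), 'tilt', array([ 0.004, -0.001])) clock 13.88 F [-1.1 -0.9 -3.6] w 13.8 q [-0.23  0.6  -0.38  2.08  0.42  0.54 -0.63]
[np.float64(0.0), np.float64(0.0), np.float64(0.0), np.float64(-0.0001), np.float64(-0.0003), np.float64(-0.0012), 0]
```

View pics/w9.png

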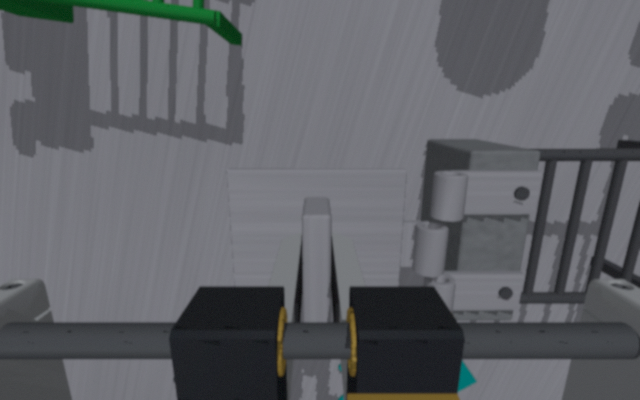

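```bash
python3 meas.py w9.npz "dict(block=(460,140,545,320),k1=(434,174,465,218),k2=(434,280,452,306),f=(416,225,445,275),yaw=16,z=(84,104),zf=(84,104),plate=(235,172,295,230),zp=(75,95))"
```

```text
block ((540.7451171875, 232.62033081054688), (46.55569076538086, 108.55150604248047), 16.314964294433594) 6329 79.78265234872754
cyl n 1349 mid [501.1 253.7  88.5] len 22.7 yaw 16.5 pitch 0.3 cost 0.62 ends [504.3 242.8  88.5] [497.9 264.6  88.6]
cyl n 326 mid [515.6 196.2  89. ] len 14.2 yaw 22.1 pitch -7.5 cost 0.84 ends [518.3 189.7  90. ] [513.  202.7  88.1]
cyl n 1435 mid [502.2 221.4  89.6] len 26.7 yaw 16.1 pitch 0.1 cost 0.74 ends [505.9 208.5  89.6] [498.5 234.2  89.6]
hinge [508.38023179 224.93818865  88.77390405] sep 59.312962342186715 yaw 14.15489878841016
flap knuckle rel hinge (stand axes) [-6.88964006 -1.94562472  0.81451504]
TCP [438.65563258 202.51637144  90.96229002] (np.float64(16.19), 'tilt', array([ 0.003, -0.001])) kn-TCP in jaw frame [66.25682896  0.39202987 -1.37387093]
plate slope x,y deg [0.2  0.11] n 3470 z 85.52265439026084
```

```bash
python3 -m jog '[[0.003,0.016,0,0,-0.0003,-0.0012,0],[0.001,0.012,0,0,0,0,0],[0,0,0,0,0,0,0]]' 45
cat > fin.py <<'E'
import sys
from h import *
p,r,s=tool()
H=np.array([509.9,223.45]);a=np.radians(16.2);E=np.array([[np.cos(a),np.sin(a)],[-np.sin(a),np.cos(a)]])
print('TCP rel hinge',E@(p[:2]-H),p[2]); plan(p,16.2,0,n=1)
n=sys.argv[1]
p=eyes.get_image('wrist'); save(p['color'],n+'.png'); np.savez(n+'.npz',**p)
E
python3 fin.py w10
```

```text
clock: 14.3
ee_pos: [445.2, 204.3, 89.8]
eef_rot: [-1.241, 1.569, -2.529]
wrist_force: [-0.5, 0.5, -2.4]
gripper_width: 14.0
TCP rel hinge [-67.42180093  -0.32892439] 89.81909728203166
at [445.2 204.3  89.8] yaw (np.float64(16.21), 'tilt', array([-0.002,  0.001])) clock 14.3 F [-0.5  0.5 -2.4] w 14.0 q [-0.23  0.61 -0.38  2.06  0.42  0.55 -0.62]
[np.float64(0.0), np.float64(0.0), np.float64(0.0), np.float64(0.0), np.float64(0.0002), np.float64(0.0005), 0]
```

View pics/w10.png

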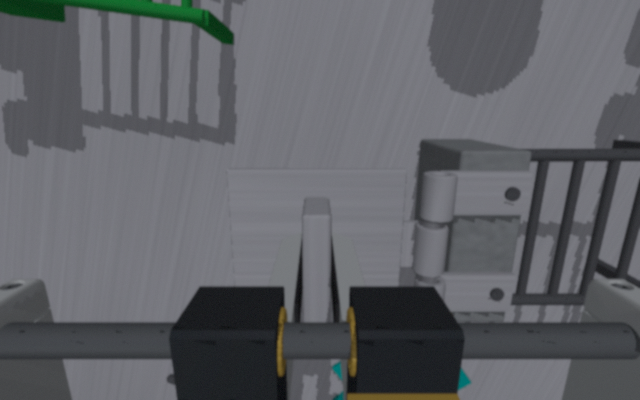

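```bash
cat > rel.py <<'E'
import sys
from h import *
from scipy.optimize import least_squares
p=dict(np.load(sys.argv[1],allow_pickle=True)); W=cloud(p); z=W[...,2]
a=np.radians(16.2);ex=np.array([np.cos(a),np.sin(a),0]);ey=np.array([-np.sin(a),np.cos(a),0])
def cyl(b):
    m=np.zeros(z.shape,bool); m[b[1]:b[3],b[0]:b[2]]=True; m&=(z>85)&(z<103)
    q=W[m]; X=q@ex;Y=q@ey;Z=q[:,2]
    s=least_squares(lambda t:np.hypot(X-t[0]-t[2]*(Y-Y.mean()),Z-t[1]-t[3]*(Y-Y.mean()))-9,[np.median(X),88,0,0],loss='soft_l1',f_scale=.7).x
    lo,hi=np.percentile(Y,[1,99]); print('x %.2f z %.2f slopes deg %.2f %.2f  y %.2f..%.2f mid %.2f n %d'%(s[0],s[1],*np.degrees(s[2:]),lo,hi,(lo+hi)/2,len(q))); return np.array([s[0],(lo+hi)/2,s[1]])
A=cyl(eval(sys.argv[2])); F=cyl(eval(sys.argv[3]))
print('flap rel hinge',F-(A-[0,31.5,0]))
E
python3 rel.py w10.npz "(421,174,454,216)" "(416,228,444,274)"; python3 rel.py w9.npz "(434,174,465,216)" "(416,228,444,274)"; python3 rel.py w8.npz "(487,178,518,217)" "(416,228,444,274)"
```

```text
x 552.05 z 88.50 slopes deg -0.30 -0.09  y 93.43..115.28 mid 104.35 n 1324
x 550.27 z 87.93 slopes deg 0.27 -0.65  y 59.33..85.56 mid 72.44 n 1271
flap rel hinge [-1.78248926 -0.40823794 -0.56835432]
x 552.01 z 88.52 slopes deg -0.31 0.15  y 93.58..115.14 mid 104.36 n 1281
x 544.00 z 89.54 slopes deg 0.01 -0.35  y 59.60..85.74 mid 72.67 n 1279
flap rel hinge [-8.00424876 -0.19446319  1.02145404]
x 552.02 z 88.49 slopes deg -0.36 -0.30  y 93.98..115.16 mid 104.57 n 1204
x 515.34 z 88.18 slopes deg -0.19 -0.59  y 60.46..86.58 mid 73.52 n 1281
flap rel hinge [-36.67259061   0.45322192  -0.30942584]
```

```bash
python3 -m jog '[[-0.002,0.006,-0.001,0,0.0002,0.0005,0],[0,0,0,0,0,0,0]]' 45 
python3 fin.py w11; python3 rel.py w11.npz "(421,174,448,216)" "(416,228,444,274)"
```

```text
clock: 14.6
ee_pos: [446.3, 204.9, 90.3]
eef_rot: [-1.508, 1.57, -2.796]
wrist_force: [-0.6, -0.2, -3.9]
gripper_width: 13.6
TCP rel hinge [-6.62724592e+01 -5.91940226e-02] 90.32321504315848
at [446.3 204.9  90.3] yaw (np.float64(16.22), 'tilt', array([-0.,  0.])) clock 14.6 F [-0.6 -0.2 -3.9] w 13.6 q [-0.23  0.61 -0.38  2.05  0.42  0.55 -0.62]
[np.float64(0.0), np.float64(0.0), np.float64(0.0), np.float64(0.0001), np.float64(0.0), np.float64(0.0001), 0]
x 552.06 z 88.51 slopes deg -0.03 -0.37  y 93.95..115.20 mid 104.57 n 1104
x 551.40 z 88.58 slopes deg -0.15 -0.40  y 59.56..85.87 mid 72.72 n 1276
flap rel hinge [-0.66038013 -0.35824344  0.06748468]
```

```bash
python3 -m jog '[[0,0.003,-0.001,0,0,0,0],[0,0,0,0,0,0,0]]' 45 
python3 fin.py w12; python3 rel.py w12.npz "(421,174,448,216)" "(416,228,444,274)"
```

```text
clock: 14.9
ee_pos: [446.8, 205.3, 90.3]
eef_rot: [-1.307, 1.57, -2.594]
wrist_force: [-0.4, -0.1, -4.1]
gripper_width: 13.7
TCP rel hinge [-65.69947763   0.1732653 ] 90.3456127332543
at [446.8 205.3  90.3] yaw (np.float64(16.23), 'tilt', array([-0.001,  0.   ])) clock 14.9 F [-0.4 -0.1 -4.1] w 13.7 q [-0.23  0.61 -0.38  2.05  0.42  0.55 -0.62]
[np.float64(0.0), np.float64(0.0), np.float64(0.0), np.float64(0.0002), np.float64(0.0001), np.float64(0.0002), 0]
x 552.05 z 88.45 slopes deg 0.02 -0.28  y 94.44..115.22 mid 104.83 n 1096
x 552.02 z 88.55 slopes deg -0.20 -0.18  y 59.86..86.04 mid 72.95 n 1273
flap rel hinge [-0.03079857 -0.38043231  0.10099369]
```

```bash
python3 -m jog '[[0,0,0,0,0,0,0],[0,0,0,0,0,0,0]]' 45
python3 - <<'E'
from h import *
p=eyes.get_image('scene'); save(p['color'],'s13.png'); print(np.round(tool()[0],2))
p=eyes.get_image('top'); save(p['color'],'t13.png')
E
```

```text
clock: 15.2
ee_pos: [446.6, 205.2, 90.3]
eef_rot: [-1.294, 1.57, -2.581]
wrist_force: [-0.5, -0.5, -4.2]
gripper_width: 13.9
[446.64 205.2   90.33]
```

View pics/s13.png

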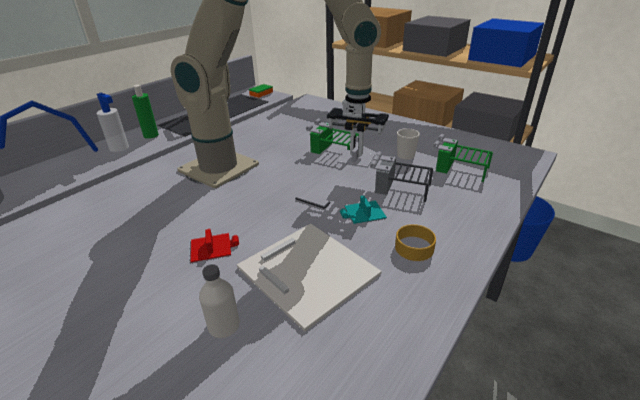

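View pics/t13.png

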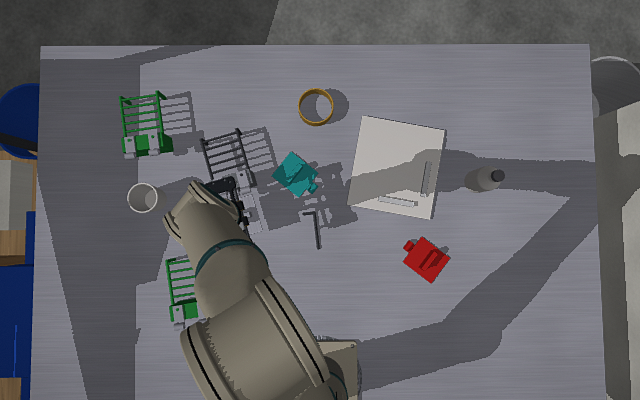

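View pics/w12.png

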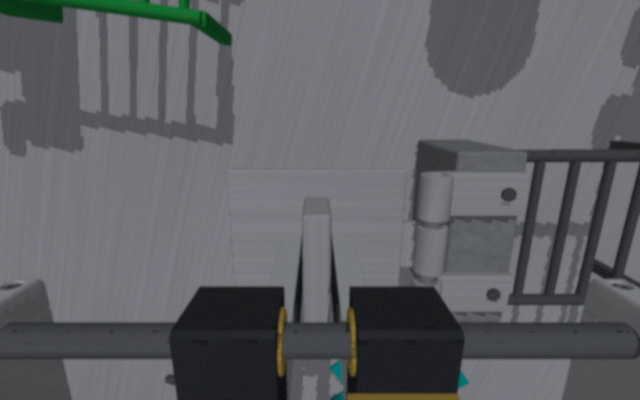

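The wrist view shows the flap's knuckle at (430,250) in line with the stand's knuckles at (435,198) and (428,283). In the scene and top views the bystanders are where they started.

```bash
python3 -c "
from workcell import workorder,sensors
print(workorder.close_job()); s=sensors.observe(); print(s['clock'],s['ee_pos'],s['wrist_force'],s['gripper_width'])"
```

```text
the job is handed in; nothing more can be done
None
the job is handed in; nothing more can be done
```

The flap was slid into the corner of the two stops, then carried to the grey stand, and I handed the job in with its knuckle held between the stand's two knuckles. The hand-in gave no verdict and no readings afterwards, so the last checks are from just before it.

- **Corner:** both edges were against the stops. A push of about 15 N toward the side stop and about 6 N toward the rear stop moved the flap no further. Friction stopped it about 4 mm short of the side stop at first. While I corrected that, the gripper tilted about 2° for a moment. I levelled it again with the flap on the board before lifting.
- **At the hinge:** measured in the same wrist picture, the flap's knuckle is within about 0.1 mm of the hinge line in x and z. It is about 0.4 mm off centre along the hinge, with roughly 5 mm free at each end. The gripper's tilt and yaw are within about 0.1°, and the flap's plate last measured within 0.2° of level.
- **Carried by the gripper:** the wrist force of about 4 N is close to the flap's weight and has no clear sideways part. The grip is set to 45 N.
- **Disagreement:** arm position alone would put the knuckle about 0.7 mm short of the hinge in x. I trusted the camera, because it sees both parts in one picture.
- **Bystanders and time:** the pin, beaker, wash bottle, sieve and look-alikes looked unmoved by eye in the scene and top pictures. The job took about 15 s of the 48 s allowed.

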